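# Close the screw canister in the vise

### The arm

A 6-joint arm with a two-finger parallel gripper is mounted at the origin on the work surface. World frame = base frame: x ahead of the robot, y to its left, z up, the work surface at z = 0. Lengths are in m, angles in rad, forces in N, time in s.
With the tool pointing down it reaches from about 0.375 to 0.975 m from the base axis. Payload 3.8 kg.
Tool frame: the origin (TCP) lies on the centre line of the jaws, within the pads' length; the fingertips stand 25 mm ahead of it and the grasp point (between the pads) lies 6 mm ahead of it; y points along the fingers, z is the direction in which the jaws open and shut, and the axes are right-handed (so a half turn about y gives the same grasp; the last joint's range is limited). The gripper opens to 85 mm and grips with 20 to 120 N. Pads are 22 mm wide; open, the fingers measure 114 mm over their backs; the gripper's body (76 mm by 85 mm) begins 54 mm behind the grasp point. The pads swing forward as they close: fully open they stand 13 mm farther back than shut.
Start: joints at [-0.037, 0.264, 1.604, -0, 1.274, -0.037], TCP at [0.675, -0, 0.256] pointing down, gripper open.
Joint ranges: [-2.63, 2.63], [-0.94, 2.18], [0.31, 2.57], [-1.31, 4.45], [0, 2.66], [-2.55, 2.55]. Speed limits (rad/s): [2.57, 2.57, 3.14, 3.14, 3.14, 3.14].

### API

Orientations are given as a rotation vector (axis times angle).
In Python, from workcell import bot gives the robot as it stands.
- The arm moves only by the shell command python3 -m jog 'ROWS' [FORCE]. ROWS is JSON, a list of rows, each a list of 5 numbers: the shift along the world's x, y, z in mm, then the turn about the world's z in degrees, then the finger opening in mm, from 0 to 85.4. A call has exactly 10 rows; each row is the pose to reach, as a shift and turn from the pose commanded when the call began; what a row does not reach only later rows make up. A row lasts 1/8 s, in which the tool goes at most 62.5 mm and 10.7 degrees, less where a joint would pass 70% of its speed; a pose out of reach is approached as far as the arm can. A call with a gripper value outside its range is refused whole. The fingers move at their own pace and stop on an object; FORCE is the grip in N (left out, the last holds). Time passes only in rows, so rows that repeat a pose let the fingers close, or fill a call up. It gives the time, the measured TCP pose, the force and the opening at its end, in the units of the state.
- bot.read_state(): the state, without advancing time (a new reading comes with each control period).
- bot.read_camera(name): name is "scene" or "side" or "wrist"; returns a dict with "pixels" (480x640x3 uint8, red, green, blue), "fx", "fy", "cx", "cy" (pixels), "dist" ([k1, k2, p1, p2, k3] as OpenCV has them; the pictures are not rectified), "R" (3x3) and "t" (3): a world point X has camera coordinates R X + t. Camera axes: x right, y down, z forward; pixel columns grow to the right and rows downward; lengths in m; the calibration is good to about 2 mm. A picture is of the moment at which its call begins. There is no depth.
- bot.finish_job(): hands the job in, once; it reports no verdict.
The state is a dict: "time": time; "q": joint angles; "joint_vel": joint speeds; "joint_torque": joint torques, N m; "tool_pos": TCP position; "tcp_rot": TCP orientation; "wrist_force": force on the tool from outside, world axes, zero at the start; "torque": the same for the moment, N m; "width": opening from 0.0 (shut) to 1.0 (fully open).
Only numpy, scipy, OpenCV 4.12 (cv2) and the standard library are available. Lean on these libraries where they do the work, as an engineer would, in place of code of your own. Each camera call takes 0.05 s, during which the arm holds its last target.

### The job

Pick up the steel screw lid by its upright wooden bar, set it on the mouth of the open steel canister that is held in the vise, turn it backward (anticlockwise from above) until it drops into the start of its thread, then screw it forward (clockwise) fully home, so that its flange lies flush on the canister's rim, and let go. Work gently: keep the lid level in the mouth, do not ram, wrench or drop it, and leave the other things where they are.

Things in the scene. Friction and masses are not known exactly. Their poses are not given: they have to be found in the camera images.
- screw_lid: Loose screw lid, 130 to 220 g, standing on its plug: round steel plug 36 mm high, 45.6 mm thick (lowest 11 mm tapers to 32 mm); on it a steel flange 72 mm across, 5 mm thick; on that an upright wooden bar 50 mm long, 14 mm thick, 30 mm high. Origin: on the axis at the foot of the plug; z up, x along the bar, y across it (the 14 mm to grip).
- lid_grip (a point): Centre of the wooden bar at a good height to grip, 63 mm above the foot of the plug: 22 mm above the flange's upper side, 8 mm below the bar's top.
- lid_seat (a point): On the screw lid's axis at the underside of its flange, 36 mm above the foot of the plug.
- lid_pins (a point): On the screw lid's axis, 17 mm below the flange's underside, at the level of three round pins 5 mm thick that stick out of the plug, 120 degrees apart, to 27.5 mm from the axis; one points along the lid's +x.
- canister: Fixed: open steel canister (80 mm wide, neck 72 mm) clamped upright between the jaws of a blue bench vise 117 mm high. Origin: on the canister's axis at bench level; z up, x from the jaw with the T-bar to the other jaw. All is rigid; 60 N on it (all contacts added up) counts as forcing.
- canister_mouth (a point): Centre of the canister's mouth at the height of its rim, 170 mm above the bench; rim 72 mm outside, 60 mm inside. Screwed home, the lid's flange lies on this rim.
- mouth_lips (a point): On the mouth's axis, 5 mm below the rim: level tops of three brass lips (bore 48.4 mm), parted by three 29 degree notches 120 degrees apart, at an angle that differs every time and is not measured (this frame does not turn with it). Pins on lips: flange 14.5 mm above the rim. A stop 4 mm high, 2.5 mm thick ends each lip: pins jam there when turned clockwise (flange 18.5 mm up if they sit on it).
- mouth_thread (a point): On the mouth's axis, 14.5 mm below the rim: floor of the notches. Turned anticlockwise, at most 100 degrees, the pins slide to the notches; there the lid can sink till the flange is 5 mm above the rim (play 17 degrees, then a wall). Then clockwise, pressed lightly (3 to 8 N), the pins run under the lips down a 5 mm ramp; after 50 to 75 degrees the flange is on the rim, an end stop follows.
- stopper: Bystander: loose wooden stopper 72 mm across, 64 mm high, with a round knob (not the lid wanted). It stands on the other side of the vise from the screw lid. Origin under its centre.
- file_a: Bystander: file with a wooden handle, 260 mm long, lying on the bench beyond and to the left.
- file_b: Bystander: file with a green handle, 240 mm long, lying beside the other.
- tape_roll: Bystander: roll of tape 84 mm across, 19 mm high, lying flat.
- bamboo: Bystander: bamboo blank 236 mm long, 36 mm thick, lying on the bench.
- spray_can: Bystander: standing grey bottle with a red cap, 66 mm wide, 190 mm high.
- cup: Bystander: white cup 80 mm wide, 85 mm high.
Not all that is in view belongs to the job. What is shaped like the screw_lid but green is not meant.

How it is judged:
By the outcome, as a careful person would: the job done as asked, in the order asked, and still so for the second after the job is handed in, with the robot touching nothing.
It also fails if it takes over 64 s, if anything falls off the work surface, if the arm or the gripper's body presses on something with over 40 N, if the wrist force passes 120 N, or if a joint passes its speed limit or range.

## Working session

There is one attempt and no reset: what is moved stays moved. The work goes in short steps, Python scripts to look and compute and a shell command to move; the robot and the scene stay as the last step left them, time stands still between calls to the robot, and variables do not carry over. Pictures are saved under pics/ and viewed, and the job is handed in when it is done.

```bash
ls; mkdir -p pics
python3 - <<'E'
from workcell import bot
import cv2
s=bot.read_state()
print({k:(v if not hasattr(v,'round') else v.round(3) if not isinstance(v,float) else v) for k,v in s.items()})
for n in ["scene","side","wrist"]:
    c=bot.read_camera(n); cv2.imwrite(f"pics/{n}0.png",c["pixels"][:,:,::-1])
    print(n,c["fx"],c["fy"],c["cx"],c["cy"],c["dist"],c["R"],c["t"])
E
```

```text
pics
{'time': 0.0, 'q': array([-0.037,  0.265,  1.605, -0.   ,  1.274, -0.037]), 'joint_vel': array([ 0.001, -0.003, -0.001, -0.001,  0.002, -0.001]), 'joint_torque': array([ 1.0000e-03, -5.1512e+01, -3.6731e+01, -0.0000e+00,  1.3000e-02,
        0.0000e+00]), 'tool_pos': array([0.674, 0.   , 0.255]), 'tcp_rot': array([-1.211,  1.211, -1.208]), 'wrist_force': array([ 0.216,  0.031, -0.443]), 'torque': array([0.02, 0.03, 0.  ]), 'width': 0.9997614908344012}
scene 467.9924509268455 467.9924509268455 318.0152273643923 244.16144926673144 [0.0180604 0.        0.        0.        0.       ] [[-0.46529784  0.88494997 -0.01901222]
 [ 0.58533507  0.29150911 -0.75657471]
 [-0.66398854 -0.3631611  -0.65363081]] [ 0.27255704 -0.2351652   1.5924957 ]
side 481.3069770435718 481.3069770435718 324.7181065917291 242.98597837038557 [-0.12900887  0.          0.          0.          0.        ] [[-9.50521011e-01 -3.10659801e-01  5.43592320e-04]
 [-1.72982312e-01  5.27816261e-01 -8.31557042e-01]
 [ 2.58044428e-01 -7.90506472e-01 -5.55439097e-01]] [0.52090753 0.18616188 1.32377131]
wrist 393.5761117815785 393.5761117815785 320.9403474674212 239.53240990170588 [-0.08862475  0.          0.          0.          0.        ] [[ 9.99998860e-01 -4.50725794e-04 -1.44124508e-03]
 [-2.77436178e-05 -9.59739105e-01  2.80892951e-01]
 [-1.50982496e-03 -2.80892591e-01 -9.59738023e-01]] [-0.67278708 -0.03617319  0.37908842]
```

View pics/scene0.png

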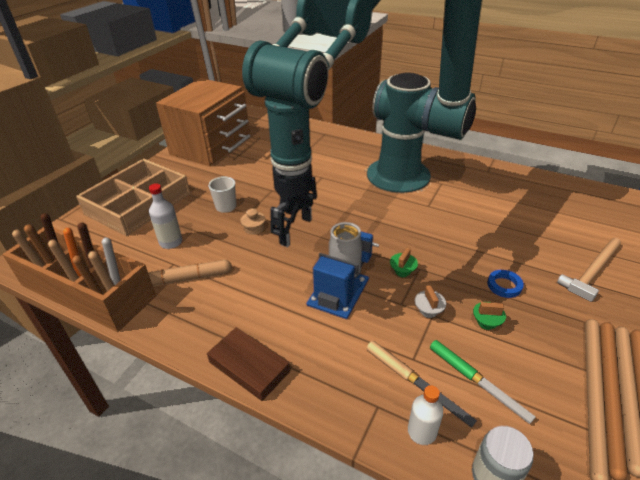

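View pics/side0.png

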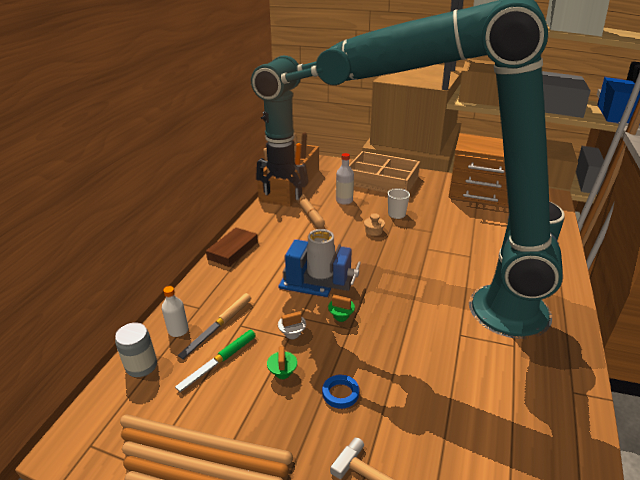

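View pics/wrist0.png

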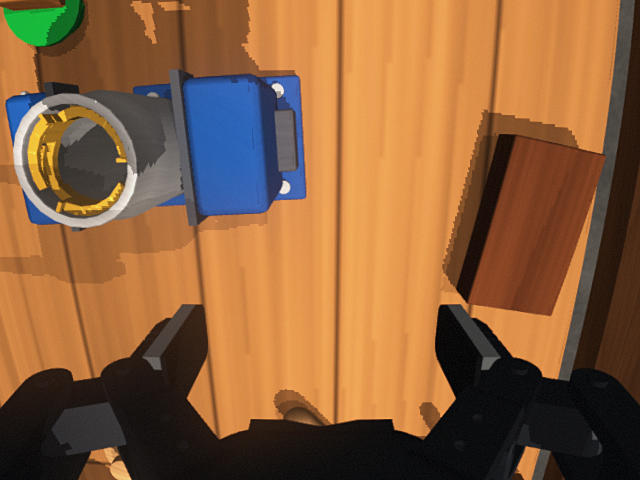

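The pictures show the grey steel lid at scene (431,302) and side (292,325), with two green decoys beside it. The canister mouth is at scene (345,232), side (321,237) and wrist (75,160). I'll zoom in next.

```bash
cat > h.py <<'E'
import numpy as np, cv2
from workcell import bot
def K(c): return np.array([[c["fx"],0,c["cx"]],[0,c["fy"],c["cy"]],[0,0,1]])
def ray(c,uv):
    p=cv2.undistortPoints(np.array([[uv]],float),K(c),np.array(c["dist"]))[0,0]
    R=np.array(c["R"]); t=np.array(c["t"])
    d=R.T@np.array([p[0],p[1],1]); return -R.T@t, d/np.linalg.norm(d)
def plane(c,uv,z):
    o,d=ray(c,uv); return o+d*(z-o[2])/d[2]
def tri(rays):
    A=np.zeros((3,3));b=np.zeros(3)
    for o,d in rays:
        P=np.eye(3)-np.outer(d,d);A+=P;b+=P@o
    X=np.linalg.solve(A,b)
    return X,[np.linalg.norm((np.eye(3)-np.outer(d,d))@(X-o)) for o,d in rays]
def proj(c,X):
    r,_=cv2.Rodrigues(np.array(c["R"]));return cv2.projectPoints(np.array(X,float).reshape(-1,3),r,np.array(c["t"],float),K(c),np.array(c["dist"]))[0].reshape(-1,2)
def crop(c,name,x,y,w,h,s):
    p=c["pixels"][y:y+h,x:x+w,::-1]; cv2.imwrite(name,cv2.resize(p,None,fx=s,fy=s,interpolation=cv2.INTER_NEAREST))
E
python3 - <<'E'
from h import *
import pickle
c={n:bot.read_camera(n) for n in("scene","side","wrist")}
pickle.dump(c,open("c0.pkl","wb"))
a=cv2.resize(c["scene"]["pixels"][270:330,400:460],(400,400),interpolation=0)
b=cv2.resize(c["side"]["pixels"][295:355,262:322],(400,400),interpolation=0)
cv2.imwrite("pics/z1.png",np.hstack([a,b])[:,:,::-1])
a=cv2.resize(c["scene"]["pixels"][210:290,310:390],(400,400),interpolation=0)
b=cv2.resize(c["side"]["pixels"][220:300,280:360],(400,400),interpolation=0)
cv2.imwrite("pics/z2.png",np.hstack([a,b])[:,:,::-1])
E
```

```text
(no output)
```

View pics/z1.png

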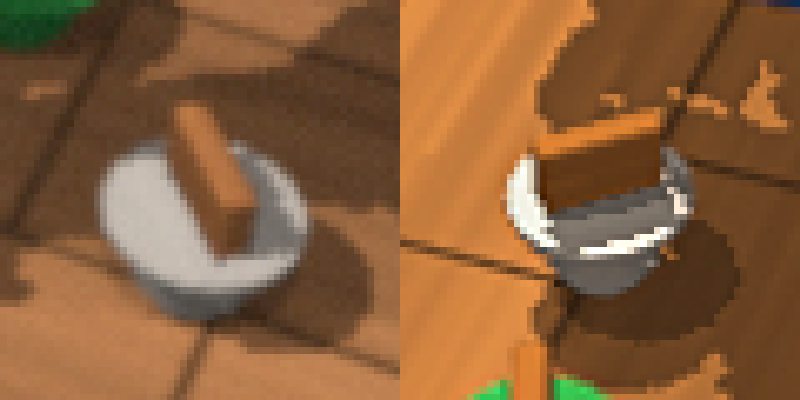

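View pics/z2.png

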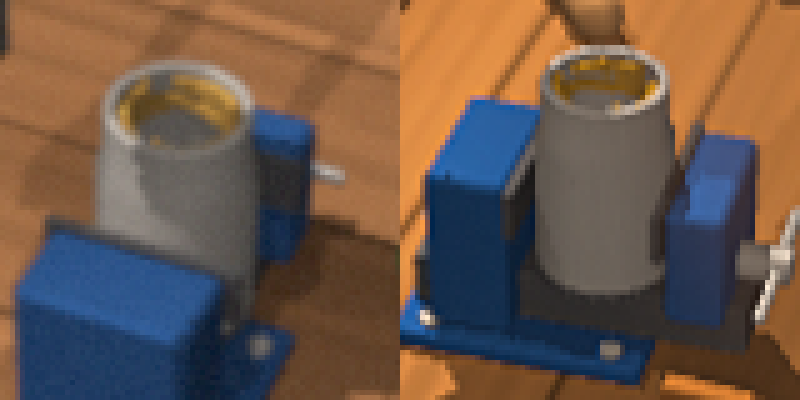

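Run:
```python
from h import *
import pickle
c=pickle.load(open("c0.pkl","rb"))
f=6.6667
sc=lambda x,y,x0,y0,f:(x0+x/f-.5,y0+y/f-.5)
S=c["scene"];D=c["side"];W=c["wrist"]
X,e=tri([ray(S,sc(210,157,400,270,f)),ray(D,sc(201,131,262,295,f))]);print("bar top",X,e)
for p in[(168,105),(200,103),(255,205),(217,213)]: print(plane(S,sc(*p,400,270,f),.071))
for p in[(140,130),(140,152),(260,127),(260,110)]: print("s",plane(D,sc(*p,262,295,f),.071))
X,e=tri([ray(S,sc(178,105,310,210,5)),ray(D,sc(204,82,280,220,5))]);print("mouth",X,e)
X,e=tri([ray(S,sc(178,105,310,210,5)),ray(D,sc(204,82,280,220,5)),ray(W,(75.5,160))]);print("mouth3",X,e, proj(W,X))
print(plane(W,(75.5,160),.17))
```

```text
bar top [0.54604018 0.27575141 0.06909317] [np.float64(0.0006733294292567403), np.float64(0.0006733294292565259)]
[0.53098193 0.25592293 0.071     ]
[0.52500304 0.26561725 0.071     ]
[0.56325181 0.29693213 0.071     ]
[0.57258121 0.28657094 0.071     ]
s [0.56714531 0.28358718 0.071     ]
s [0.56253048 0.29492225 0.071     ]
s [0.52471214 0.26773562 0.071     ]
s [0.52806112 0.25874453 0.071     ]
mouth [0.54252838 0.05363457 0.17015183] [np.float64(0.0015716064577050149), np.float64(0.0015716064577051046)]
mouth3 [0.54294677 0.05467908 0.17044461] [np.float64(0.002229026325048216), np.float64(0.0011145924951511256), np.float64(0.0013003055296278005)] [[ 74.49870883 162.24511195]]
[0.54341897 0.05580707 0.17      ]
```

```bash
python3 -m jog '[[-10,25,0,-6,85],[-25,60,0,-16,80],[-45,100,0,-26,70],[-70,150,0,-36,60],[-95,200,0,-46,50],[-115,245,-10,-52,50],[-127,272,-25,-52,50],[-128,274,-40,-52,50],[-128,274,-40,-52,50],[-128,274,-40,-52,50]]' 40
python3 - <<'E'
from h import *
import pickle
c=bot.read_camera("wrist");pickle.dump(c,open("w1.pkl","wb"));cv2.imwrite("pics/w1.png",c["pixels"][:,:,::-1]);print(c["R"],c["t"])
E
```

```text
time: 1.55
tool_pos: [0.5477, 0.273, 0.2165]
tcp_rot: [-0.632, 1.84, -1.84]
wrist_force: [-0.1, 0.4, -0.4]
width: 0.584
[[ 6.14332789e-01 -7.89046671e-01  7.57838482e-04]
 [-7.57537905e-01 -5.89531572e-01  2.80337027e-01]
 [-2.20752228e-01 -1.72794319e-01 -9.59901337e-01]] [-0.12043     0.54970892  0.50892766]
```

View pics/w1.png

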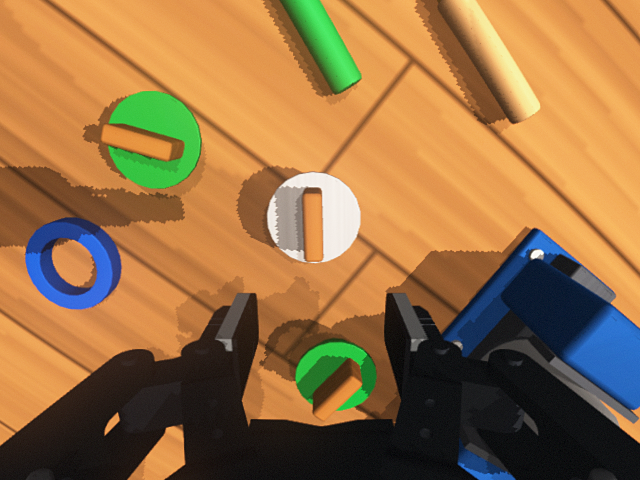

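Run:
```python
from h import *
import pickle
c=pickle.load(open("w1.pkl","rb"));p=c["pixels"]
hsv=cv2.cvtColor(p,cv2.COLOR_RGB2HSV)
m=np.zeros(p.shape[:2],np.uint8)
sub=(hsv[...,1]<60)&(hsv[...,2]>100)
m[165:270,255:370]=sub[165:270,255:370]
ys,xs=np.nonzero(m);hull=cv2.convexHull(np.c_[xs,ys].astype(np.int32))
print("flange circle px",cv2.fitEllipse(hull))
(e,ax,an)=cv2.fitEllipse(hull);print("flange @.041",plane(c,e,.041))
w=[plane(c,h[0].astype(float),.041)[:2] for h in hull];w=np.array(w,np.float32)
print(cv2.minEnclosingCircle(w),w.mean(0),w.min(0),w.max(0))
# bar
b=np.zeros_like(m);o=(hsv[...,1]>100)&(hsv[...,2]>150);b[180:266,296:330]=o[180:266,296:330]
inner=cv2.fillConvexPoly(np.zeros_like(m),hull,1);b&=inner
n,l,st,ce=cv2.connectedComponentsWithStats(b);i=1+np.argmax(st[1:,4]);ys,xs=np.nonzero(l==i);r=cv2.minAreaRect(np.c_[xs,ys].astype(np.int32));print("bar",r,st[i])
W=np.array([plane(c,q,.071)[:2] for q in cv2.boxPoints(r)]);print(W,W.mean(0))
C,_=ray(c,(0,0));print("cam",C)
d0,d1=[np.linalg.norm(W[0]-W[1]),np.linalg.norm(W[1]-W[2])];print(d0,d1)
v=W[1]-W[0] if d0>d1 else W[2]-W[1];print(np.degrees(np.arctan2(v[1],v[0])))
crop(c,"pics/w1z.png",250,160,120,110,6)
```

```text
flange circle px ((313.310546875, 217.01278686523438), (90.46045684814453, 93.33910369873047), 93.70781707763672)
flange @.041 [0.54582483 0.27976936 0.041     ]
((0.5449269413948059, 0.2790047526359558), 0.03588138520717621) [0.5430348  0.27951053] [0.5093469  0.24351987] [0.58047545 0.31460315]
bar ((312.9999694824219, 226.49996948242188), (70.99998474121094, 17.999996185302734), 90.0) [ 304  191   19   72 1224]
[[0.56203887 0.29950582]
 [0.56948876 0.28992595]
 [0.52951428 0.25875523]
 [0.52166791 0.26883417]] [0.54567745 0.27925529]
cam [0.60275635 0.31698567 0.33450784]
0.012135690052504033 0.05069095202949301
-142.05413296810204
```

View pics/w1z.png

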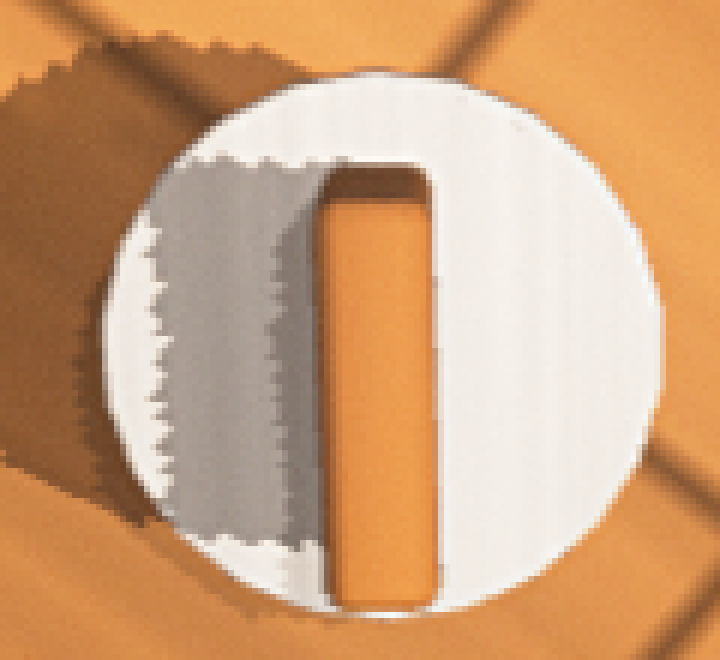

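```bash
python3 -m jog '[[-2,5.5,-20,0,50],[-2,5.5,-45,0,50],[-2,5.5,-70,0,50],[-2,5.5,-95,0,50],[-2,5.5,-115,0,50],[-2,5.5,-130,0,50],[-2,5.5,-140,0,50],[-2,5.5,-144,0,50],[-2,5.5,-144,0,50],[-2,5.5,-144,0,50]]' 40
python3 - <<'E'
from h import *
for n in("wrist","side"):
    c=bot.read_camera(n)
    if n=="wrist": cv2.imwrite("pics/w2.png",c["pixels"][:,:,::-1])
    else: crop(c,"pics/s2.png",220,240,140,140,4)
E
```

```text
time: 2.85
tool_pos: [0.5456, 0.2798, 0.0732]
tcp_rot: [-0.632, 1.839, -1.838]
wrist_force: [-0.5, -0.2, 0.3]
width: 0.58
```

View pics/w2.png

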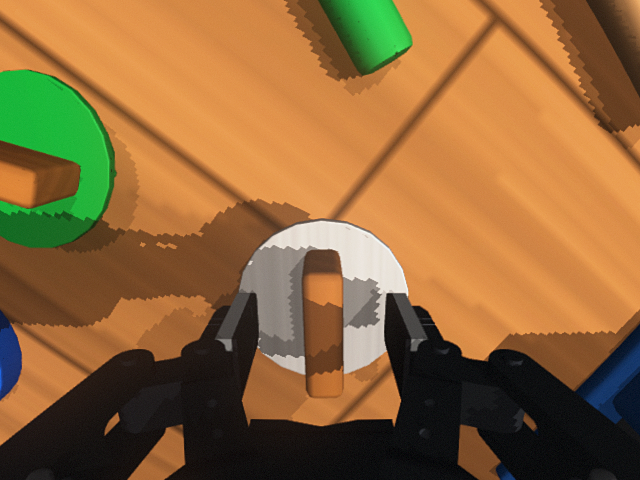

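View pics/s2.png

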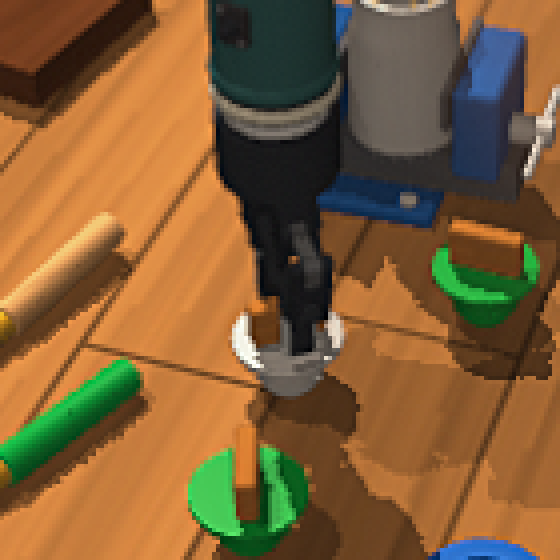

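The bar sits centred between the open jaws at wrist (322,320). Closing.

```bash
python3 -m jog '[[0,0,0,0,40],[0,0,0,0,30],[0,0,0,0,20],[0,0,0,0,10],[0,0,0,0,6],[0,0,0,0,6],[0,0,0,0,6],[0,0,0,0,6],[0,0,0,0,6],[0,0,0,0,6]]' 60
```

```text
time: 4.2
tool_pos: [0.5451, 0.2796, 0.0724]
tcp_rot: [-0.633, 1.839, -1.839]
wrist_force: [0.3, 0.7, 1.0]
width: 0.148
```

```bash
python3 -m jog '[[0,0,4,0,6],[0,0,15,0,6],[0,0,40,0,6],[0,0,75,0,6],[0,0,115,0,6],[0,0,155,0,6],[0,0,195,0,6],[0,0,225,0,6],[0,0,245,0,6],[0,0,250,0,6]]' 60
python3 -m jog '[[-4,-10,0,0,6],[-14,-40,0,0,6],[-28,-85,0,0,6],[-43,-135,0,0,6],[-58,-185,0,0,6],[-72,-230,0,0,6],[-82,-265,0,0,6],[-87,-285,0,0,6],[-89,-292,0,0,6],[-89,-292,0,0,6]]'
python3 - <<'E'
from h import *
import pickle
c=bot.read_camera("wrist");pickle.dump((c,bot.read_state()),open("w3.pkl","wb"));cv2.imwrite("pics/w3.png",c["pixels"][:,:,::-1]);print(bot.read_state()["tool_pos"])
E
```

```text
time: 5.45
tool_pos: [0.5454, 0.2797, 0.324]
tcp_rot: [-0.631, 1.839, -1.838]
wrist_force: [0.6, -1.0, -2.5]
width: 0.15
time: 6.7
tool_pos: [0.4554, -0.0126, 0.3213]
tcp_rot: [-0.634, 1.841, -1.839]
wrist_force: [0.0, 0.7, -2.7]
width: 0.146
[ 0.45566473 -0.0121768   0.32150179]
```

View pics/w3.png

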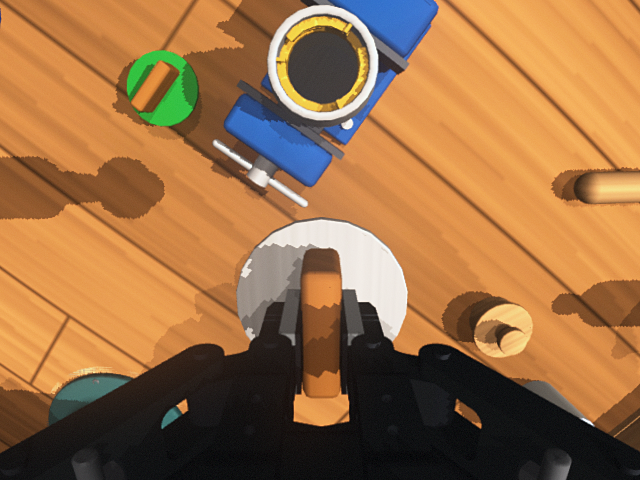

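The mouth is at wrist (323,65), with the brass lips and notches in view. The held lid's flange is at (322,295), level and centred. I'll measure both.

Run:
```python
from h import *
import pickle
c,s=pickle.load(open("w3.pkl","rb"));p=c["pixels"]
hsv=cv2.cvtColor(p,cv2.COLOR_RGB2HSV)
sub=((hsv[...,1]<50)&(hsv[...,2]>140)).astype(np.uint8)
m=np.zeros_like(sub);m[0:135,258:390]=sub[0:135,258:390]
n,l,st,ce=cv2.connectedComponentsWithStats(m);i=1+np.argmax(st[1:,4]);print(st[i])
co,_=cv2.findContours((l==i).astype(np.uint8),cv2.RETR_CCOMP,cv2.CHAIN_APPROX_NONE)
hull=cv2.convexHull(np.vstack(co));e=cv2.fitEllipse(hull);print("rim",e)
w=np.array([plane(c,h[0].astype(float),.17)[:2] for h in hull],np.float32);print(cv2.minEnclosingCircle(w));
for z in(.168,.17,.172): print(z,plane(c,e[0],z))
# yellow ring in polar around mouth centre, lips z .165
cen=plane(c,e[0],.17)[:2]
y=((hsv[...,0]>18)&(hsv[...,0]<34)&(hsv[...,1]>120)).astype(np.uint8)
for rad in (.0245,.0255,.0265,.0275,.0285):
  row=''
  for a in range(0,360,5):
    q=proj(c,[cen[0]+rad*np.cos(np.radians(a)),cen[1]+rad*np.sin(np.radians(a)),.165])[0].round().astype(int)
    v=hsv[q[1],q[0]];row+= '#' if (v[1]>120 and v[2]>200) else ('+' if v[1]>120 else '.')
  print(rad,row)
# flange: z = tool z -.072+.041
zf=s["tool_pos"][2]-.0724+.041
m=np.zeros_like(sub);ss=((hsv[...,1]<50)&(hsv[...,2]>90)).astype(np.uint8);m[212:300,225:420]=ss[212:300,225:420]
ys,xs=np.nonzero(m);h=cv2.convexHull(np.c_[xs,ys].astype(np.int32));
h=h[:,0][h[:,0,1]<285]
w=np.array([plane(c,q.astype(float),zf)[:2] for q in h])
A=np.c_[2*w,np.ones(len(w))];sol=np.linalg.lstsq(A,(w**2).sum(1),rcond=None)[0]
print("flange",sol[:2],np.sqrt(sol[2]+sol[0]**2+sol[1]**2),s["tool_pos"])
crop(c,"pics/w3z.png",255,0,140,135,5)
```

```text
[ 267    5  111  115 2850]
rim ((322.64630126953125, 62.3366584777832), (111.05956268310547, 115.63585662841797), 0.262082576751709)
((0.5414271354675293, 0.05425650253891945), 0.03576833754777908)
0.168 [0.5422894  0.05492804 0.168     ]
0.17 [0.54205584 0.05475354 0.17      ]
0.172 [0.54182228 0.05457904 0.172     ]
0.0245 #+#######################+####++++++...............#.+##+##########+++++
0.0255 ###################+#####+################++++++###################+++++
0.0265 #+#################++####+##################++++##################++++++
0.0275 #+#################++####+##################++++######++###+#+++++++....
0.0285 #+####+############+..###+##################++++###++#+++#++++++++......
flange [ 0.45548691 -0.01177064] 0.03505098073786082 [ 0.45566473 -0.0121768   0.32150179]
```

View pics/w3z.png

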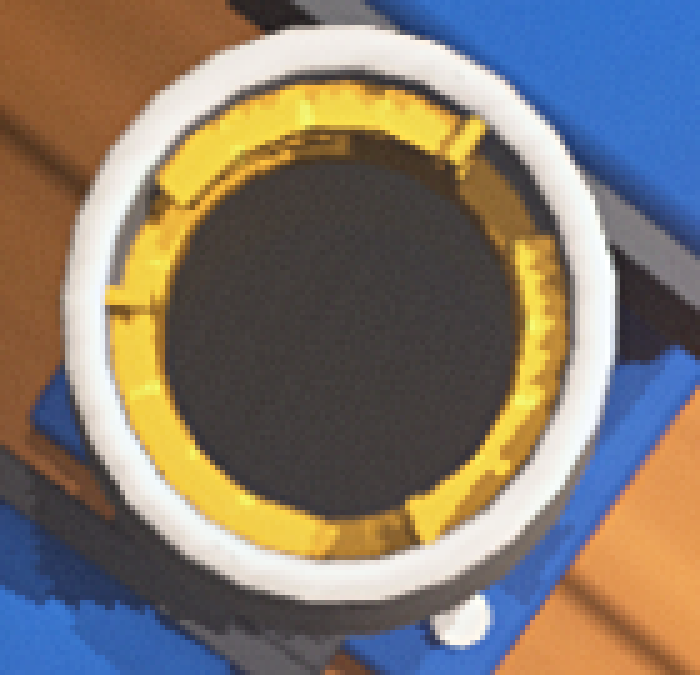

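Run:
```python
from h import *
import pickle
c,s=pickle.load(open("w3.pkl","rb"))
cen=np.array([.5419,.0546])
for n,p in {"stop1":(468,140),"lip2start":(535,242),"stop2?":(418,520),"lip3start":(332,538),"stop3":(130,300),"lip1start":(170,193)}.items():
    X=plane(c,(255+p[0]/5-.5,p[1]/5-.5),.165)[:2]-cen
    print(n,np.degrees(np.arctan2(X[1],X[0])).round(1)%360,(np.hypot(*X)*1000).round(1))
```

```text
stop1 1.9 27.7
lip2start 329.6 27.1
stop2? 240.3 27.1
lip3start 215.5 27.4
stop3 122.0 27.6
lip1start 92.0 27.2
```

```bash
python3 -m jog '[[5,4,0,-2,6],[20,15,0,-6,6],[40,31,0,-10,6],[60,46,0,-14,6],[76,58,0,-18,6],[84,64.5,-15,-19,6],[86.3,66.3,-35,-19,6],[86.3,66.3,-55,-19,6],[86.3,66.3,-70,-19,6],[86.3,66.3,-74,-19,6]]'
python3 - <<'E'
from h import *
import pickle
c={n:bot.read_camera(n) for n in("scene","side","wrist")};s=bot.read_state()
print(s["tool_pos"],s["wrist_force"],s["torque"],s["time"],s["q"].round(2))
pickle.dump((c,s),open("w4.pkl","wb"))
a=cv2.resize(c["scene"]["pixels"][170:270,295:395],(400,400),interpolation=0)
b=cv2.resize(c["side"]["pixels"][180:280,270:370],(400,400),interpolation=0)
cv2.imwrite("pics/z4.png",np.hstack([a,b])[:,:,::-1])
E
```

```text
time: 8.0
tool_pos: [0.541, 0.0534, 0.2462]
tcp_rot: [-0.345, 2.044, -2.043]
wrist_force: [-0.1, 0.5, -2.3]
width: 0.149
[0.54241793 0.05356621 0.24859556] [ 0.28810864 -0.70591477 -1.63885809] [ 0.00592681 -0.03737877 -0.01541789] 8.15 [0.05 0.02 1.89 0.   1.23 1.29]
```

View pics/z4.png

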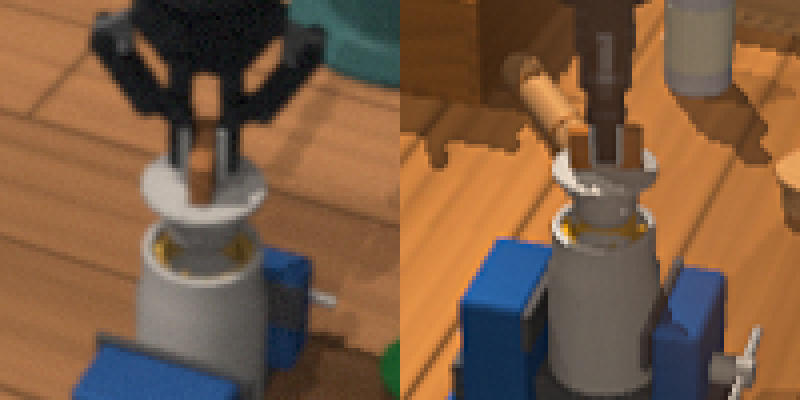

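```bash
python3 -m jog '[[0,0,-3,0,6],[0,0,-7,0,6],[0,0,-11,0,6],[0,0,-14,0,6],[0,0,-17,0,6],[0,0,-19,0,6],[0,0,-21,0,6],[0,0,-22,0,6],[0,0,-23,0,6],[0,0,-23,0,6]]'
python3 - <<'E'
from h import *
s=bot.read_state();print(s["tool_pos"],s["wrist_force"],s["torque"])
E
```

```text
time: 9.4
tool_pos: [0.5423, 0.0538, 0.2252]
tcp_rot: [-0.342, 2.042, -2.042]
wrist_force: [-1.0, -0.4, -2.5]
width: 0.149
[0.54227374 0.05378546 0.22524012] [-0.97114937 -0.4227924  -2.53098338] [-0.03251257 -0.01563123  0.01879916]
```

```bash
python3 -m jog '[[0,0,-0.3,0,6],[0,0,-0.6,0,6],[0,0,-0.9,0,6],[0,0,-1.2,0,6],[0,0,-1.5,0,6],[0,0,-1.8,0,6],[0,0,-2.1,0,6],[0,0,-2.4,0,6],[0,0,-2.7,0,6],[0,0,-3,0,6]]'
python3 -m jog '[[0,0,-0.2,0,6],[0,0,-0.4,0,6],[0,0,-0.6,0,6],[0,0,-0.8,0,6],[0,0,-1,0,6],[0,0,-1.2,0,6],[0,0,-1.3,0,6],[0,0,-1.4,0,6],[0,0,-1.5,0,6],[0,0,-1.5,0,6]]'
```

```text
time: 10.65
tool_pos: [0.5423, 0.0538, 0.2222]
tcp_rot: [-0.342, 2.042, -2.042]
wrist_force: [-0.4, -0.3, -2.1]
width: 0.153
time: 11.9
tool_pos: [0.5423, 0.0538, 0.2208]
tcp_rot: [-0.342, 2.042, -2.042]
wrist_force: [-0.8, -0.5, -1.8]
width: 0.151
```

```bash
python3 -m jog '[[0,0,-0.1,0,6],[0,0,-0.2,0,6],[0,0,-0.3,0,6],[0,0,-0.4,0,6],[0,0,-0.5,0,6],[0,0,-0.6,0,6],[0,0,-0.7,0,6],[0,0,-0.8,0,6],[0,0,-0.9,0,6],[0,0,-1,0,6]]'
```

```text
time: 13.15
tool_pos: [0.5425, 0.0538, 0.2203]
tcp_rot: [-0.341, 2.041, -2.042]
wrist_force: [-1.9, -0.8, 5.2]
width: 0.147
```

```bash
python3 -m jog '[[0,0,0,3,6],[0,0,0,6,6],[0,0,0,9,6],[0,0,0,12,6],[0,0,0,15,6],[0,0,0,18,6],[0,0,0,21,6],[0,0,0,24,6],[0,0,0,25,6],[0,0,0,25,6]]'
python3 - <<'E'
from h import *
s=bot.read_state();print(s["tool_pos"],s["wrist_force"],s["torque"])
E
```

```text
time: 14.4
tool_pos: [0.5429, 0.0536, 0.2202]
tcp_rot: [-0.714, 1.77, -1.772]
wrist_force: [-0.1, -1.3, 4.0]
width: 0.149
[0.5428615  0.05355129 0.220247  ] [-0.10754275 -1.34371238  3.95804147] [-0.38165145  0.06397387 -0.01549682]
```

```bash
python3 -m jog '[[0,0,0,4,6],[0,0,0,8,6],[0,0,0,12,6],[0,0,0,16,6],[0,0,0,20,6],[0,0,0,24,6],[0,0,0,28,6],[0,0,0,32,6],[0,0,0,36,6],[0,0,0,40,6]]'
python3 - <<'E'
from h import *
s=bot.read_state();print(s["tool_pos"],s["wrist_force"],s["torque"])
c=bot.read_camera("side");b=cv2.resize(c["pixels"][180:280,270:370],(400,400),interpolation=0)
c=bot.read_camera("scene");a=cv2.resize(c["pixels"][170:270,295:395],(400,400),interpolation=0)
cv2.imwrite("pics/z5.png",np.hstack([a,b])[:,:,::-1])
E
```

```text
time: 15.65
tool_pos: [0.543, 0.0541, 0.2203]
tcp_rot: [-1.157, 1.284, -1.285]
wrist_force: [0.7, 0.2, 4.2]
width: 0.152
[0.54296689 0.05414032 0.22029745] [0.68145485 0.2313612  4.22673427] [-0.075958   -0.05991951 -0.12187374]
```

View pics/z5.png

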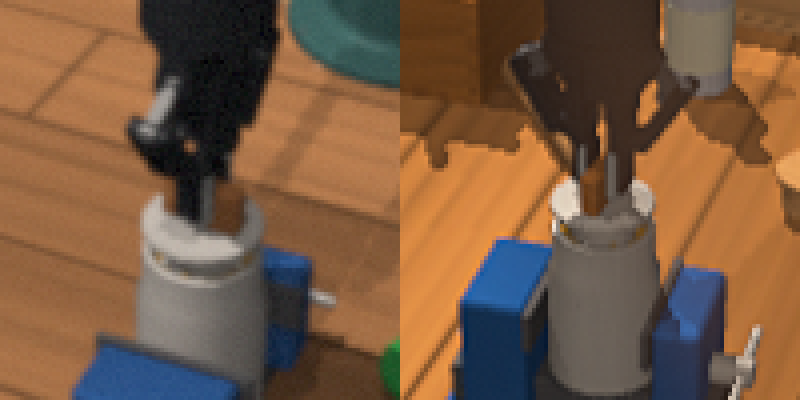

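```bash
python3 -m jog '[[0,0,0,3,6],[0,0,0,6,6],[0,0,0,9,6],[0,0,0,12,6],[0,0,0,14,6],[0,0,0,16,6],[0,0,0,18,6],[0,0,0,20,6],[0,0,0,20,6],[0,0,0,20,6]]'
python3 - <<'E'
from h import *
s=bot.read_state();print(s["tool_pos"],s["wrist_force"],s["torque"])
E
```

```text
time: 17.0
tool_pos: [0.5423, 0.0538, 0.2198]
tcp_rot: [-1.315, 1.027, -1.028]
wrist_force: [0.4, 0.1, -2.2]
width: 0.15
[0.5423225  0.05377456 0.21983353] [ 0.43734263  0.05210176 -2.24974804] [-0.01375245  0.0370335   0.0164529 ]
```

The force fell back to just the lid's weight, so the pins are in the notches. I'll lower into them.

```bash
python3 -m jog '[[0,0,-0.3,0,6],[0,0,-0.6,0,6],[0,0,-1,0,6],[0,0,-1.4,0,6],[0,0,-1.8,0,6],[0,0,-2.2,0,6],[0,0,-2.6,0,6],[0,0,-3,0,6],[0,0,-3,0,6],[0,0,-3,0,6]]'
python3 - <<'E'
from h import *
s=bot.read_state();print(s["tool_pos"],s["wrist_force"],s["torque"])
E
```

```text
time: 18.25
tool_pos: [0.5423, 0.0538, 0.2168]
tcp_rot: [-1.315, 1.027, -1.027]
wrist_force: [-0.9, 0.2, -2.1]
width: 0.153
[0.54229496 0.05378647 0.21678334] [-0.93356524  0.24073388 -2.10929479] [ 0.03638884  0.03090737 -0.01595168]
```

```bash
python3 -m jog '[[0,0,-0.4,0,6],[0,0,-0.8,0,6],[0,0,-1.2,0,6],[0,0,-1.6,0,6],[0,0,-2.1,0,6],[0,0,-2.6,0,6],[0,0,-3.1,0,6],[0,0,-3.6,0,6],[0,0,-4,0,6],[0,0,-4.4,0,6]]'
python3 -m jog '[[0,0,-0.1,0,6],[0,0,-0.3,0,6],[0,0,-0.5,0,6],[0,0,-0.7,0,6],[0,0,-0.9,0,6],[0,0,-1.1,0,6],[0,0,-1.3,0,6],[0,0,-1.5,0,6],[0,0,-1.6,0,6],[0,0,-1.6,0,6]]'
```

```text
time: 19.5
tool_pos: [0.5423, 0.0538, 0.2123]
tcp_rot: [-1.315, 1.027, -1.027]
wrist_force: [-0.0, -0.1, -1.8]
width: 0.149
time: 20.75
tool_pos: [0.5424, 0.0538, 0.2111]
tcp_rot: [-1.315, 1.027, -1.028]
wrist_force: [-1.5, -0.1, 0.9]
width: 0.146
```

```bash
python3 -m jog '[[0,0,0,-1,6],[0,0,-0.1,-2,6],[0,0,-0.1,-3,6],[0,0,-0.1,-4,6],[0,0,-0.2,-5,6],[0,0,-0.2,-6,6],[0,0,-0.2,-7,6],[0,0,-0.3,-8,6],[0,0,-0.3,-9,6],[0,0,-0.3,-10,6]]'
python3 - <<'E'
from h import *
s=bot.read_state();print(s["tool_pos"],s["wrist_force"],s["torque"])
E
```

```text
time: 22.0
tool_pos: [0.5426, 0.0537, 0.2108]
tcp_rot: [-1.24, 1.158, -1.159]
wrist_force: [2.1, -0.8, 5.1]
width: 0.152
[0.5426478  0.05372103 0.21082468] [ 2.11348033 -0.75587436  5.12443741] [-0.33819142 -0.18880933  0.10162431]
```

```bash
python3 -m jog '[[0,0,0,-1,6],[0,0,0,-2,6],[0,0,0,-3,6],[0,0,-0.1,-4,6],[0,0,-0.1,-5,6],[0,0,-0.2,-6,6],[0,0,-0.2,-7,6],[0,0,-0.3,-8,6],[0,0,-0.4,-9,6],[0,0,-0.5,-10,6]]'
python3 - <<'E'
from h import *
s=bot.read_state();print(s["tool_pos"],s["wrist_force"],s["torque"])
E
```

```text
time: 23.25
tool_pos: [0.542, 0.0539, 0.2099]
tcp_rot: [-1.158, 1.288, -1.286]
wrist_force: [-0.6, -0.8, 5.2]
width: 0.15
[0.54197266 0.05394653 0.20992799] [-0.59306635 -0.82990903  5.16215964] [-0.28626367  0.04016838  0.09215883]
```

```bash
python3 -m jog '[[0,0,-0.1,-1.5,6],[0,0,-0.2,-3,6],[0,0,-0.3,-4.5,6],[0,0,-0.5,-6,6],[0,0,-0.6,-7.5,6],[0,0,-0.7,-9,6],[0,0,-0.9,-10.5,6],[0,0,-1,-12,6],[0,0,-1.2,-13.5,6],[0,0,-1.3,-15,6]]'
python3 - <<'E'
from h import *
s=bot.read_state();print(s["tool_pos"],s["wrist_force"],s["torque"])
E
```

```text
time: 24.5
tool_pos: [0.5422, 0.0538, 0.2085]
tcp_rot: [-1.012, 1.475, -1.475]
wrist_force: [1.2, -0.9, 4.1]
width: 0.15
[0.54218271 0.05381017 0.20850905] [ 1.15759427 -0.94269133  4.07685936] [-0.3217041   0.16221879  0.07387475]
```

```bash
python3 -m jog '[[0,0,-0.1,-1.5,6],[0,0,-0.3,-3,6],[0,0,-0.4,-4.5,6],[0,0,-0.6,-6,6],[0,0,-0.7,-7.5,6],[0,0,-0.8,-9,6],[0,0,-1,-10.5,6],[0,0,-1.1,-12,6],[0,0,-1.3,-13.5,6],[0,0,-1.4,-15,6]]'
python3 - <<'E'
from h import *
s=bot.read_state();print(s["tool_pos"],s["wrist_force"],s["torque"])
E
```

```text
time: 25.75
tool_pos: [0.5422, 0.0538, 0.2071]
tcp_rot: [-0.842, 1.657, -1.656]
wrist_force: [-0.4, -0.5, 1.3]
width: 0.152
[0.54216898 0.05378837 0.20714122] [-0.37574697 -0.50743301  1.28239363] [-0.1561367   0.03994287  0.0512261 ]
```

```bash
python3 -m jog '[[0,0,-0.2,-1,6],[0,0,-0.3,-2,6],[0,0,-0.4,-3,6],[0,0,-0.5,-4,6],[0,0,-0.6,-5,6],[0,0,-0.7,-6,6],[0,0,-0.8,-7,6],[0,0,-0.9,-8,6],[0,0,-1,-9,6],[0,0,-1.1,-10,6]]'
python3 - <<'E'
from h import *
s=bot.read_state();print(s["tool_pos"],s["wrist_force"],s["torque"])
E
```

```text
time: 27.0
tool_pos: [0.542, 0.0537, 0.2063]
tcp_rot: [-0.716, 1.772, -1.772]
wrist_force: [-2.1, -1.1, 4.9]
width: 0.151
[0.5420036  0.05368494 0.20630543] [-2.08609492 -1.10487368  4.86146802] [-0.14738814  0.45710524  0.10087949]
```

```bash
python3 -m jog '[[0,0,0,-0.5,6],[0,0,0,-1,6],[0,0,0,-1.5,6],[0,0,-0.1,-2,6],[0,0,-0.1,-2.5,6],[0,0,-0.1,-3,6],[0,0,-0.2,-3.5,6],[0,0,-0.2,-4,6],[0,0,-0.2,-4.5,6],[0,0,-0.2,-5,6]]'
python3 - <<'E'
from h import *
s=bot.read_state();print(s["tool_pos"],s["wrist_force"],s["torque"])
c=bot.read_camera("side");b=cv2.resize(c["pixels"][190:270,280:360],(400,400),interpolation=0)
c=bot.read_camera("scene");a=cv2.resize(c["pixels"][190:270,305:385],(400,400),interpolation=0)
cv2.imwrite("pics/z6.png",np.hstack([a,b])[:,:,::-1])
E
```

```text
time: 28.25
tool_pos: [0.5422, 0.054, 0.2063]
tcp_rot: [-0.647, 1.829, -1.828]
wrist_force: [-2.4, -0.7, 5.2]
width: 0.151
[0.54217506 0.0540225  0.20628228] [-2.43653058 -0.73786081  5.17836999] [0.08981265 0.62373952 0.29985001]
```

View pics/z6.png

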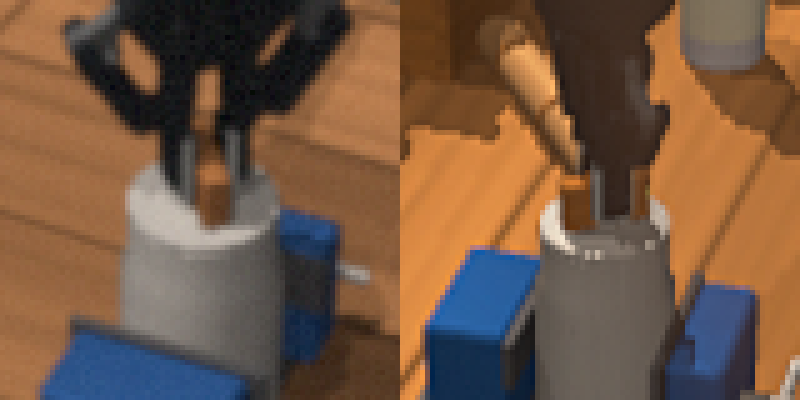

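The pictures show the flange on the rim with no gap. The height has stopped at 0.2063 and the twisting moment is rising. A few more degrees will confirm the end stop.

```bash
python3 -m jog '[[0,0,0,-0.5,6],[0,0,0,-1,6],[0,0,0,-1.5,6],[0,0,0,-2,6],[0,0,0,-2.5,6],[0,0,0,-3,6],[0,0,0,-3.5,6],[0,0,0,-4,6],[0,0,0,-4,6],[0,0,0,-4,6]]'
python3 - <<'E'
from h import *
s=bot.read_state();print(s["tool_pos"],s["wrist_force"],s["torque"])
E
```

```text
time: 29.6
tool_pos: [0.5423, 0.0542, 0.2063]
tcp_rot: [-0.592, 1.871, -1.871]
wrist_force: [-3.1, -0.9, 5.7]
width: 0.153
[0.54226431 0.05421279 0.20631901] [-3.08664728 -0.85557925  5.7396605 ] [0.09000189 0.57998611 1.14207234]
```

```bash
python3 -m jog '[[0,0,0.2,1,6],[0,0,0.3,2,6],[0,0,0.3,2,6],[0,0,0.3,2,16],[0,0,0.3,2,20],[0,0,0.3,2,26],[0,0,0.3,2,34],[0,0,0.3,2,40],[0,0,0.3,2,45],[0,0,0.3,2,45]]' 20
python3 - <<'E'
from h import *
s=bot.read_state();print(s["tool_pos"],s["wrist_force"],s["torque"],s["width"])
E
```

```text
time: 30.85
tool_pos: [0.5423, 0.0538, 0.2063]
tcp_rot: [-0.619, 1.85, -1.85]
wrist_force: [0.0, -0.2, 0.4]
width: 0.524
[0.54230898 0.05378054 0.20631109] [ 0.02545895 -0.22124774  0.35327071] [-0.00433019  0.0389043   0.00846914] 0.5241878655473228
```

```bash
python3 -m jog '[[0,0,3,0,45],[0,0,10,0,45],[0,0,25,0,45],[0,0,45,0,45],[0,0,70,0,45],[0,0,95,0,45],[-15,-12,115,0,45],[-35,-28,120,0,45],[-50,-40,120,0,45],[-55,-43,120,0,45]]'
python3 - <<'E'
from h import *
import pickle
s=bot.read_state();print(s["tool_pos"],s["wrist_force"])
c={n:bot.read_camera(n) for n in("scene","side","wrist")};pickle.dump(c,open("w7.pkl","wb"))
cv2.imwrite("pics/w7.png",c["wrist"]["pixels"][:,:,::-1])
cv2.imwrite("pics/s7.png",c["side"]["pixels"][:,:,::-1])
b=cv2.resize(c["side"]["pixels"][200:260,290:350],(400,400),interpolation=0)
a=cv2.resize(c["scene"]["pixels"][195:255,315:375],(400,400),interpolation=0)
cv2.imwrite("pics/z7.png",np.hstack([a,b])[:,:,::-1])
E
```

```text
time: 32.1
tool_pos: [0.4866, 0.0102, 0.3269]
tcp_rot: [-0.617, 1.85, -1.851]
wrist_force: [-0.4, 0.8, 0.4]
width: 0.53
[0.48662458 0.01024986 0.32686331] [-0.3899057   0.78918008  0.43852677]
```

View pics/w7.png

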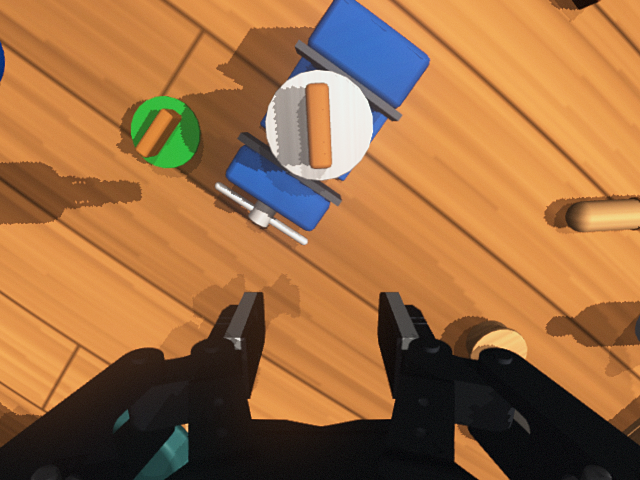

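View pics/z7.png

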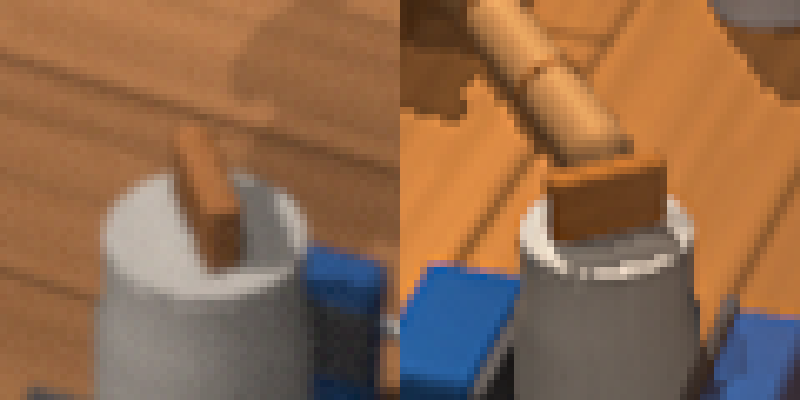

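View pics/s7.png

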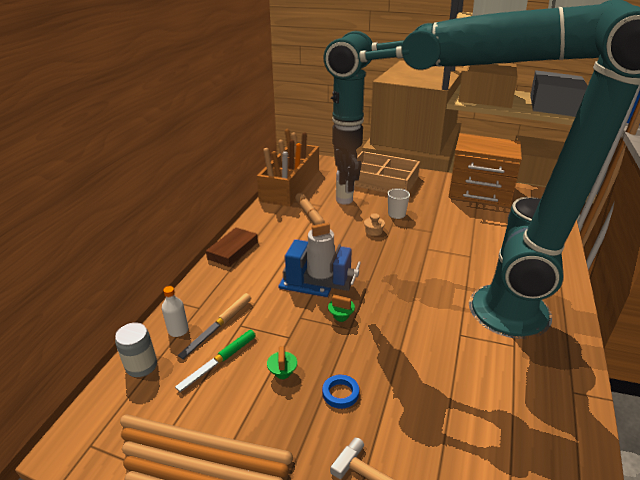

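The lid lies flush and level, and the bystanders are where they were. A last height check, then I'll hand in.

Run:
```python
from h import *
import pickle
c=pickle.load(open("w7.pkl","rb"));f=400/60
X,e=tri([ray(c["scene"],(315+206/f-.5,195+166/f-.5)),ray(c["side"],(290+208/f-.5,200+172/f-.5))]);print(X,e,"expect top .205")
print(bot.finish_job())
```

```text
[0.54187862 0.05305068 0.20345174] [np.float64(0.0007683222922448867), np.float64(0.0007683222922448436)] expect top .205
the job is handed in; nothing more can be done
None
```

I screwed the steel lid home on the canister, let go and handed the job in at about 32 s of the 64 s allowed.

- **Placing:** I gripped the lid by its wooden bar and set its pins on the lips, pressing with about 7 N. I then turned it anticlockwise about 85° until the upward force vanished over the notches. It sank 9.5 mm, as the task text gives.
- **Screwing home:** I turned it clockwise about 69°, mostly pressing with 3 to 8 N. It came down 5 mm and stopped sinking, and then the moment rose to about 1.1 N m at the end stop. I eased off before opening the fingers.
- **Last checks:** Both fixed cameras showed the flange flush on the rim with no gap, and the other things looked unmoved. The two-view height of the bar's top was 203.5 mm against 205 expected, which is within the calibration error. At the hand-in the gripper was clear and touching nothing.
- **Disagreements:** Different views placed the mouth's centre 1 to 2 mm apart. Moments of up to about 0.6 N m about the level axes appeared while screwing, but no tilt was visible.

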